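# Open the ratchet bookend for another sample box

## Robot

A 6-joint arm with a two-finger parallel gripper is mounted at the origin on the work surface. World frame = base frame: x ahead of the robot, y to its left, z up, the work surface at z = 0. Lengths are in mm, angles in rad, forces in N, time in s.
With the tool pointing down it reaches from about 300 to 750 mm from the base axis. Payload 8.5 kg.
Tool frame: the origin (TCP) lies on the mounting face of the last link; the fingertips stand 173 mm ahead of it and the grasp point (between the pads) lies 155 mm ahead of it; z points along the fingers, y is the direction in which the jaws open and shut (so a half turn about z gives the same grasp; the last joint's range is limited). The gripper opens to 85 mm and grips with 20 to 120 N. Pads are 22 mm wide; open, the fingers measure 114 mm over their backs; the gripper's body (76 mm by 85 mm) begins 54 mm behind the grasp point. The pads swing forward as they close: fully open they stand 13 mm farther back than shut.
Start: joints at [0.91, 0.381, 1.297, -0, 1.464, -0.215], TCP at [237.139, 496.233, 404.722] pointing down, gripper open.
Joint ranges: [-3.11, 3.11], [-0.89, 2.33], [0.22, 2.48], [-1.42, 4.56], [0.17, 2.85], [-2.88, 2.88]. Speed limits (rad/s): [2.39, 2.39, 3.14, 3.14, 3.14, 3.14].

## Interface

Orientations are given as a 3x3 rotation matrix whose columns are the frame's x, y, z axes.
In Python, from station import ctrl, imaging, order, spotter gives the robot as it stands. The module is installed in compiled form; this text tells all that it offers.
- The arm moves only by the tool play_rows, never from a script. Its argument "commands" is a list that holds one entry, the list of rows, each a list of 7 numbers: the shift along the tool's x, y, z in m, then the turn, a rotation vector about the tool's x, y, z in degrees, then the opening, from 0 (shut) to 1 (fully open). In form: [[[x, y, z, rx, ry, rz, claw], ...]]. A call has 1 to 10 rows; each row shifts and turns the pose as measured when the row begins, along the tool's axes as they then stand; what a row does not reach is not made up. A row lasts 1/10 s, in which the tool goes at most 50 mm and 8.59 degrees, less where a joint would pass 70% of its speed; a pose out of reach is approached as far as the arm can. A call is refused whole if a number of a shift passes 0.05 or a number of a turn 8.59, either way. A call with a gripper value outside its range is refused whole. The fingers move at their own pace and stop on an object; the grip force is fixed at half the most. Time passes only in rows, so rows that do not move let the fingers close. It gives the time, the measured TCP pose, the force and the opening at its end, in the units of the state.
- ctrl.sense(): the state, without advancing time (a new reading comes with each control period).
- imaging.get_image(name): name is "scene" or "top" or "wrist"; returns a dict with "pixels" (480x640x3 uint8, red, green, blue), "fx", "fy", "cx", "cy" (pixels), "rvec" (rotation vector, rad) and "tvec" (3), from world to camera coordinates, as OpenCV has them. Camera axes: x right, y down, z forward; pixel columns grow to the right and rows downward; lengths in mm; the calibration is good to about 2 mm. The wrist camera is an equidistant fisheye: a pixel r from the principal point sees the ray r / f radians off the axis. A picture is of the moment at which its call begins. There is no depth.
- order.hand_in(): hands the job in, once; it reports no verdict.
Trained networks look in a picture, given as the dict that the camera call returned (one of the last four; its "shot" number tells which), for a name from the list of things; names that differ only in an ending like _2 or _b are one class to them, and where a whole thing is asked for, a point or a joint stands for the part that bears it (a point fixed in the world has none). Each returns a list of dicts, best first, with "conf" (0 to 1); they miss things now and then, are a little off and sometimes report something else, mostly with a low value. They report only what shows in the picture. A call takes as long as a camera call. They do not tell look-alikes from the thing itself.
- spotter.spot_in(picture, target): "centre" ([column, row] as shares, 0 to 1, of the picture: columns of its width, rows of its height, amid what is visible of it).
- spotter.trace(picture, target): "mask" (480x640 bool, what is visible of it) and "centre" ([column, row] as shares, 0 to 1, of the picture: columns of its width, rows of its height, amid what is visible of it).
- spotter.landmark_of(picture, target): "centre" ([column, row] as shares, 0 to 1, of the picture: columns of its width, rows of its height: a listed point, or the origin of a listed thing).
The state is a dict: "t": time; "qpos": joint angles; "dq": joint speeds; "joint_torque": joint torques, N m; "eef_pos": TCP position; "ee_rot": TCP orientation; "wrist_force": force on the tool from outside, world axes, zero at the start; "torque": the same for the moment, N m; "opening": finger opening in mm.
Only numpy, scipy, OpenCV 4.12 (cv2) and the standard library are available. Lean on these libraries where they do the work, as an engineer would, in place of code of your own. Each camera call takes 0.05 s, during which the arm holds its last target. There are 200 camera calls.

## Task

Make room for another sample box in the bookend: press down the black ratchet release paddle on the sliding jaw and, keeping it pressed, push the jaw's lug so that the jaw slides back along its bar, away from the boxes, fully home against the end stop; then let go so that the paddle springs up and locks it. Use the fingertips only and push gently: do not grip or lift anything, do not drag the bookend along the desk, and leave the sample boxes and the other things on the desk as they stand.

Things in the scene. Friction and masses are not known exactly. Their poses are not given: they have to be found in the camera images.
- bookend: marble base plate 120 x 400 x 20 mm, loose on the desk (about 4 kg with the boxes; a sideways push above roughly 18 N drags it). Origin: centre of underside. z up, x across, y along the toothed steel bar, which lies on it at x = 0. A fixed upright steel end plate stands at y = +181 mm, the bar's end stop (block 50 mm wide, top at 60 mm) at y = -192 mm.
- jaw (a joint): position of the sliding jaw along the bar, m: starts at 0 to 0.05, grows as it goes back, away from the boxes, towards the bookend's -y end; 0.120 = fully back, at its stop. Locked (but for a few mm of play up to the next tooth) while the paddle is up; with the paddle held down it slides with about 5 N.
- jaw_plate (a point): middle of the upright steel jaw plate's face towards the boxes (plate 110 mm wide, 6 mm thick, top 106 mm above the desk). It is the +y end of the jaw; then follow towards -y a grey rib (89 mm high), the black ribbed paddle and the grey upright lug, all on one grey carriage 56 mm wide.
- release (a joint): how far the paddle is pressed straight down, m: 0 = up (ratchet engaged), 0.012 = bottom; hidden teeth every 8 mm, 3 mm deep. Spring: 3.5 N when up, 6.5 N at the bottom; it rises once let go. The jaw is free when it is 4 mm or more down: keep it down (about 7 mm is good) while pushing.
- release_top (a point): centre of the level top face of the black release paddle, 44 mm wide (x), 50 mm long (y), 74 mm above the desk and 14 mm proud of the carriage when up. It travels with the jaw. It lies in the trough between lug (4 mm from its -y edge) and rib (30 mm from its +y edge): a fingertip can press it and, staying on it, push the lug.
- push_lug (a point): middle of the lug's face towards the paddle (facing bookend +y), 29 mm to the -y side of release_top. The lug is 56 mm wide (x), 14 mm thick and reaches from the carriage's top, 60 mm above the desk, to 105 mm. Pushing this face towards bookend -y moves the jaw back.
- swatch_box_a_mid (a point): a loose cloth-covered sample box 105 x 48 x 92 mm standing on the base beside the fixed end plate (blue); its centre. To be left alone.
- swatch_box_b_mid (a point): the like grey box, next to it on the jaw's side; its centre. To be left alone.
- tape_roll_mid (a point): a loose roll of tape standing flat near the bookend, 96 mm across, 48 mm high; its centre. To be left alone.
- pen_cup_mid (a point): an empty clear cup, 76 mm across, 95 mm high, loose; its centre. To be left alone.
- water_bottle_mid (a point): a water bottle, 64 mm across, 190 mm high, loose; its centre. To be left alone.
- stapler_mid (a point): a black stapler, 150 x 36 x 53 mm, loose; its centre. To be left alone.
- goblet_mid (a point): a brass goblet, 74 mm across, 160 mm high, loose; its centre. To be left alone.
Not all that is in view belongs to the job. Leave any green or purple look-alike of the part that bears swatch_box_a_mid alone.

How it is judged (in metres and radians):
On the way, in this order (a step that is already met when the one before it is completed fails the run):
1. the release paddle is pressed while the jaw is still forward (value of joint release above 0.004 m and value of joint jaw below 0.09 m), for 0.1 s.
2. the jaw has been pushed fully back (value of joint jaw above 0.114 m), for 0.1 s.
At the end, for the whole second after the job is handed in: The jaw stands within 6 mm of its end stop (joint above 0.114 m), the release paddle is up (less than 2 mm down), and the bookend, the sample boxes and the other things stand at rest within 25 mm of where they were, upright (value of joint jaw above 0.114 m and value of joint release below 0.002 m and linear speed of bookend below 0.01 m/s and not (distance of bookend from where it was at the start of the episode above 0.025 m or height (world z) of bookend above 0.008 m or angle between bookend's own z axis and vertical above 0.08 rad) and not (distance of any of swatch_box_a_mid, swatch_box_b_mid from where it was at the start of the episode above 0.025 m or angle between any of swatch_box_a_mid, swatch_box_b_mid's own z axis and vertical above 0.3 rad) and not (distance of any of tape_roll_mid, pen_cup_mid, water_bottle_mid, stapler_mid, goblet_mid from where it was at the start of the episode above 0.025 m)); the robot touches nothing.
It fails at once if the bookend is lifted, tipped or dragged along the desk by more than 25 mm (distance of bookend from where it was at the start of the episode above 0.025 m or height (world z) of bookend above 0.008 m or angle between bookend's own z axis and vertical above 0.08 rad).
It fails at once if a swatch box is lifted, knocked over or moved by more than 25 mm (distance of any of swatch_box_a_mid, swatch_box_b_mid from where it was at the start of the episode above 0.025 m or angle between any of swatch_box_a_mid, swatch_box_b_mid's own z axis and vertical above 0.3 rad).
It fails at once if another thing on the desk is lifted or moved by more than 25 mm (distance of any of tape_roll_mid, pen_cup_mid, water_bottle_mid, stapler_mid, goblet_mid from where it was at the start of the episode above 0.025 m).
It fails at once if the jaw, its lug or its release is gripped or forced with more than 45 N (contact force between the fingers and bookend above 45 N).
It also fails if it takes over 35 s, if anything falls off the work surface, if the arm or the gripper's body presses on something with over 40 N, if the wrist force passes 120 N, or if a joint passes its speed limit or range.

## Working session

There is one attempt and no reset: what is moved stays moved. The work goes in short steps, Python scripts to look and compute and a tool call to move; the robot and the scene stay as the last step left them, time stands still between calls to the robot, and variables do not carry over. Pictures are saved under pics/ and viewed, about 8 in all and at most 12, crops included, and the job is handed in when it is done.

Besides the shell and the picture viewer there is one more tool, called in YAML: its name, and indented under it one key for each argument. play_rows: Moves the arm, as the interface text tells. Its arguments: {"type":"object","properties":{"commands":{"type":"array"}},"required":["commands"]}

```bash
mkdir -p pics; cat > h.py <<'E'
import numpy as np, cv2
from station import ctrl, imaging, order, spotter
def P(im):
    R,_=cv2.Rodrigues(np.array(im["rvec"],float)); return R,np.array(im["tvec"],float).ravel()
def ray(im,u,v):
    R,t=P(im); d=R.T@np.array([(u-im["cx"])/im["fx"],(v-im["cy"])/im["fy"],1]); return -R.T@t,d
def atz(im,u,v,z):
    c,d=ray(im,u,v); return c+d*(z-c[2])/d[2]
def tri(obs):
    A=np.zeros((3,3));b=np.zeros(3)
    for im,u,v in obs:
        c,d=ray(im,u,v); d=d/np.linalg.norm(d);M=np.eye(3)-np.outer(d,d);A+=M;b+=M@c
    return np.linalg.solve(A,b)
def save(im,name): cv2.imwrite("pics/"+name,im["pixels"][:,:,::-1])
E
python3 - <<'E'
from h import *
s=imaging.get_image("scene");t=imaging.get_image("top")
save(s,"s1.png");save(t,"t1.png")
for n in ["bookend","jaw_plate","release_top","push_lug","swatch_box_a_mid","swatch_box_b_mid","tape_roll_mid","pen_cup_mid","water_bottle_mid","stapler_mid","goblet_mid"]:
    for k,im in (("s",s),("t",t)):
        r=spotter.landmark_of(im,n)
        print(n,k,[(round(q["conf"],2),np.round([q["centre"][0]*640,q["centre"][1]*480],1).tolist()) for q in r[:3]])
st=ctrl.sense();print(st["t"],st["eef_pos"],st["ee_rot"],st["opening"],st["wrist_force"])
E
```

```text
bookend s [(0.85, [344.5, 254.8]), (0.17, [326.8, 218.7])]
bookend t [(0.92, [304.7, 265.6])]
jaw_plate s [(0.63, [364.7, 238.2])]
jaw_plate t [(0.84, [285.9, 277.6])]
release_top s [(0.87, [337.5, 221.1])]
release_top t [(0.72, [319.6, 264.4])]
push_lug s [(0.75, [326.0, 219.4])]
push_lug t [(0.94, [332.5, 254.2])]
swatch_box_a_mid s [(0.97, [407.9, 254.7]), (0.62, [322.8, 151.2])]
swatch_box_a_mid t [(0.73, [165.3, 331.2])]
swatch_box_b_mid s [(0.88, [388.8, 245.3])]
swatch_box_b_mid t [(0.8, [268.1, 288.1])]
tape_roll_mid s [(0.92, [361.5, 211.9])]
tape_roll_mid t [(0.83, [345.3, 320.7])]
pen_cup_mid s [(0.86, [251.9, 248.8])]
pen_cup_mid t [(0.7, [352.9, 173.5])]
water_bottle_mid s [(0.6, [437.7, 217.8]), (0.19, [406.7, 254.6])]
water_bottle_mid t [(0.96, [248.5, 361.9]), (0.41, [308.0, 264.0])]
stapler_mid s [(0.63, [315.6, 282.3])]
stapler_mid t [(0.84, [283.3, 213.3])]
goblet_mid s [(0.83, [403.0, 297.2])]
goblet_mid t [(0.57, [187.8, 252.1])]
1.2 [237.15357397 496.22873893 404.73849466] [[-9.02251802e-01  4.31209559e-01  3.73699160e-05]
 [ 4.31209559e-01  9.02251803e-01 -5.94217214e-06]
 [-3.62793955e-05  1.07529295e-05 -9.99999999e-01]] 85.5123991965911 [-0.10304851 -0.27578173  0.24285419]
```

View pics/s1.png

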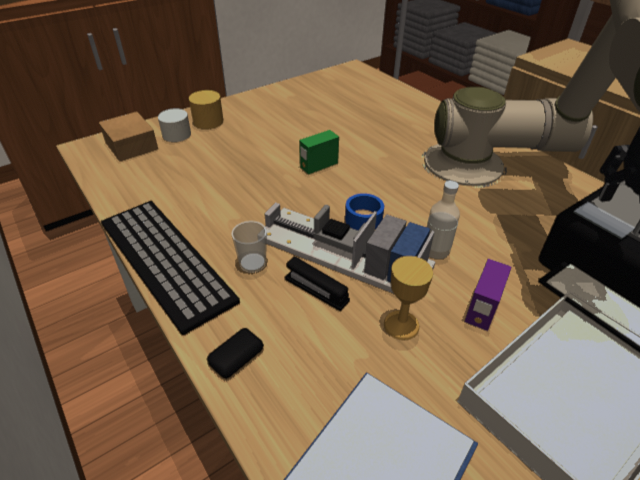

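View pics/t1.png

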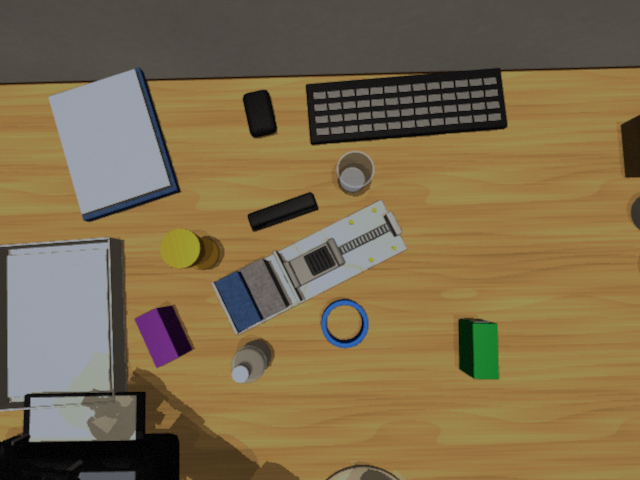

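The scene view shows the bookend at about (345,250) with the blue and grey boxes, and the paddle at (337,225). In the top view the bookend runs from the boxes at (240,300) to the end stop at (395,225), with the black paddle at (320,261). The base robot lies toward the bottom of that picture.

```bash
python3 - <<'E'
from h import *
s=imaging.get_image("scene");t=imaging.get_image("top")
Z=dict(release_top=74,push_lug=82,jaw_plate=63,bookend=0,tape_roll_mid=24,pen_cup_mid=47,stapler_mid=26,goblet_mid=80,water_bottle_mid=95,swatch_box_b_mid=66)
for n,z in Z.items():
    o=[]
    for im in (s,t):
        r=spotter.landmark_of(im,n)
        if r: o.append((im,r[0]["centre"][0]*640,r[0]["centre"][1]*480))
    print(n,"tri",tri(o).round(1) if len(o)>1 else None,[atz(*q,z).round(1)[:2].tolist() for q in o])
# paddle (dark) and base corners in top view
g=t["pixels"].astype(int)
sub=g[235:285,295:345].max(2)<45
n,l,st,c=cv2.connectedComponentsWithStats(sub.astype(np.uint8))
i=1+np.argmax(st[1:,4]); cc=c[i]+[295,235]; print("paddle px",cc,st[i],atz(t,*cc,74).round(1))
m=spotter.trace(t,"bookend")
pts=np.argwhere(m[0]["mask"])[:,::-1].astype(np.float32)
print(m[0]["conf"],cv2.minAreaRect(pts),[atz(t,*p,20).round(1)[:2].tolist() for p in cv2.boxPoints(cv2.minAreaRect(pts))])
R,tt=P(t);print("topcam",(-R.T@tt).round(0))
v=cv2.resize(t["pixels"][185:345,200:420],None,fx=3.5,fy=3.5,interpolation=cv2.INTER_CUBIC)
cv2.imwrite("pics/t2.png",v[:,:,::-1])
E
```

```text
release_top tri [530.9  72.8  74.8] [[531.5, 71.0], [529.7, 73.8]]
push_lug tri [542.   49.8  80.3] [[543.8, 50.8], [541.2, 50.4]]
jaw_plate tri [497.7 144.3  63.9] [[500.5, 141.0], [494.4, 147.3]]
bookend tri None [[522.9, 99.6]]
tape_roll_mid tri [406.7  26.1  22.8] [[408.1, 26.8], [406.3, 26.5]]
pen_cup_mid tri [ 7.115e+02 -1.000e-01  4.530e+01] [[712.7, 1.1], [710.5, 0.4]]
stapler_mid tri [633.9 150.5  14.3] [[642.2, 157.2], [630.1, 151.2]]
goblet_mid tri [557.7 326.5  82.3] [[561.2, 321.6], [553.4, 331.5]]
water_bottle_mid tri [345.2 211.  105.7] [[336.5, 201.6], [341.2, 214.7]]
swatch_box_b_mid tri [483.4 181.6  75.2] [[477.8, 173.3], [481.7, 184.2]]
paddle px [319.11823647 260.0501002 ] [  9  11  31  29 499] [531.4  76.5  74. ]
0.78 ((310.300048828125, 266.60003662109375), (58.58498001098633, 195.87954711914062), 63.43495178222656) [[488.1, 308.2], [665.9, -66.5], [552.6, -117.6], [378.4, 253.5]]
topcam [494.  74. 951.]
```

View pics/t2.png

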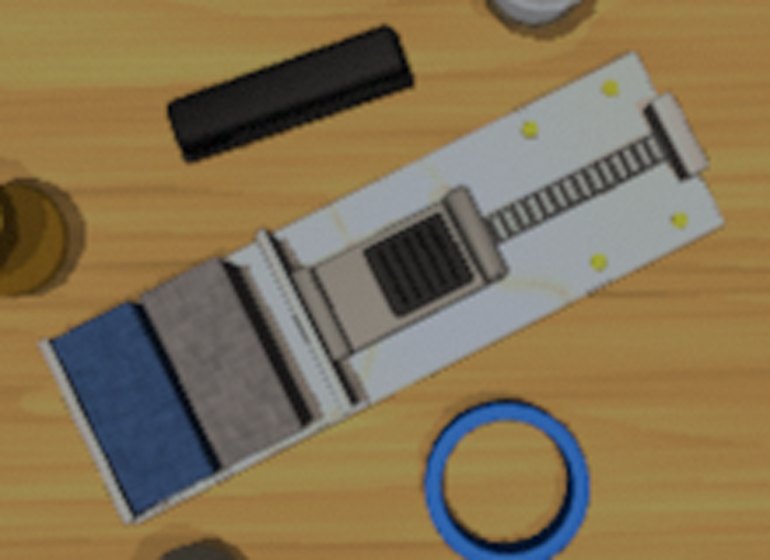

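The close crop shows the paddle centre at crop (420,261), the lug at (476,235), the rib at (328,310) and the end stop at (676,135). The base's free end corners are at (632,55) and (722,223). The trough is clear.

```bash
cat >> h.py <<'E'
def go(target,ang=None):
    "world tip target mm -> shift in tool frame, m"
    s=ctrl.sense();R=np.array(s["ee_rot"]);tip=np.array(s["eef_pos"])+R[:,2]*173
    print("t",round(s["t"],2),"tip",tip.round(1),"x-ang",np.degrees(np.arctan2(R[1,0],R[0,0])).round(2),"tilt",R[:,2].round(4),"F",np.round(s["wrist_force"],1),"op",round(s["opening"],1),"shift tool m",(R.T@(np.array(target)-tip)/1000).round(4))
E
python3 - <<'E'
from h import *
t=imaging.get_image("top")
f=lambda x,y,z:atz(t,200+x/3.5,185+y/3.5,z)
a,b=f(632,55,20),f(722,223,20)
c,d=f(275,230,20),f(365,402,20)
m=(a+b)/2
for p,q in((a,c),(b,d)): print(np.degrees(np.arctan2(*(q-p)[1::-1])))
print("end mid",m,np.linalg.norm(a-b), np.degrees(np.arctan2(*(a-b)[1::-1]))+90)
pl=[f(*p,74) for p in((363,247),(442,208),(478,275),(400,317))]
print(np.round(pl,1),np.mean(pl,0).round(1),np.linalg.norm(pl[0]-pl[1]),np.linalg.norm(pl[1]-pl[2]))
y=np.array([np.cos(np.radians(116.4)),np.sin(np.radians(116.4)),0])
x=np.array([y[1],-y[0],0])
for n,p in(("pad",np.mean(pl,0)),("pad2",np.array([531.2,75.5,74])),("lug top",f(476,235,105)),("stop",f(676,135,60))): print(n,(p-m)@x,(p-m)@y-200)
go([531-.444*-0+4.4, 75-9,140])
E
```

```text
114.92573148757691
115.21654137703305
end mid [605.33203776 -82.43764158  20.        ] 115.37845909466657 115.96595062079959
[[541.  107.   74. ]
 [562.2  61.5  74. ]
 [523.6  42.1  74. ]
 [500.9  86.8  74. ]] [531.9  74.3  74. ] 50.12323766274104 43.19806424814161
pad 3.9408607164132263 -26.929349758306273
pad2 3.8236935321980496 -25.57168515773398
lug top 1.5920512481156806 -59.95896600753272
stop 0.7243811207442956 -192.45617804151863
t 2.4 tip [237.1 496.2 231.7] x-ang 154.46 tilt [ 0. -0. -1.] F [ 0.1 -0.2  0.3] op 85.5 shift tool m [-0.4546 -0.2596  0.0917]
```

play_rows:
  commands:
    - [[0,0,0,0,0,7.8,0],[0,0,0,0,0,7.8,0],[0,0,0,0,0,7.8,0],[0,0,0,0,0,7.8,0],[0,0,0,0,0,7.8,0],[0,0,0,0,0,0,0]]

```text
t: 3.0
eef_pos: [237.1, 496.2, 404.7]
ee_rot: [[-0.406, 0.914, -0.0], [0.914, 0.406, 0.0], [0.0, -0.0, -1.0]]
wrist_force: [0.0, 0.4, -0.0]
opening: -0.1
```

```bash
python3 - <<'E'
from h import *
go([535.5,66,140])
E
```

```text
t 3.0 tip [237.1 496.2 231.7] x-ang 113.97 tilt [-0.  0. -1.] F [ 0.   0.4 -0. ] op -0.1 shift tool m [-0.5143  0.0979  0.0917]
```

play_rows:
  commands:
    - [[-0.045,0.009,0,0,0,-1.3,0],[-0.045,0.009,0,0,0,0,0],[-0.045,0.009,0,0,0,0,0],[-0.045,0.009,0,0,0,0,0],[-0.045,0.009,0,0,0,0,0],[-0.045,0.009,0,0,0,0,0],[-0.045,0.009,0,0,0,0,0],[-0.045,0.009,0,0,0,0,0],[-0.045,0.009,0,0,0,0,0],[-0.045,0.009,0,0,0,0,0]]

```text
t: 4.0
eef_pos: [524.4, 122.9, 405.3]
ee_rot: [[-0.474, 0.88, 0.003], [0.88, 0.474, 0.002], [0.001, 0.004, -1.0]]
wrist_force: [1.0, 0.2, 0.1]
opening: 0.1
```

```bash
python3 - <<'E'
from h import *
go([535.5,66,125])
E
```

```text
t 4.0 tip [524.9 123.4 232.3] x-ang 118.31 tilt [ 0.0028  0.0024 -1.    ] F [1.  0.2 0.1] op 0.1 shift tool m [-0.0556 -0.0182  0.1072]
```

play_rows:
  commands:
    - [[-0.03,-0.009,0,0,0,3,0],[-0.025,-0.008,0,0,0,0,0],[0,0,0.03,0,0,0,0],[0,0,0.03,0,0,0,0],[0,0,0.03,0,0,0,0],[0,0,0,0,0,0,0]]

```text
t: 4.6
eef_pos: [538.6, 57.4, 312.6]
ee_rot: [[-0.44, 0.898, 0.007], [0.898, 0.44, 0.001], [-0.002, 0.007, -1.0]]
wrist_force: [-0.9, 1.3, 0.9]
opening: -0.3
```

```bash
python3 - <<'E'
from h import *
go([535.5,66,85])
w=imaging.get_image("wrist");s=imaging.get_image("scene")
wp=cv2.resize(w["pixels"],(480,360)); sp=cv2.resize(s["pixels"][170:310,230:440],(540,360),interpolation=cv2.INTER_CUBIC)
R,t=P(s);
for p in ([535.5,66,74],):
    c=R@np.array(p)+t; print(c[0]/c[2]*s["fx"]+s["cx"],c[1]/c[2]*s["fy"]+s["cy"])
v=cv2.resize(np.hstack([wp,sp]),(800,282)); cv2.imwrite("pics/c3.png",v[:,:,::-1])
E
```

```text
t 4.6 tip [539.8  57.6 139.6] x-ang 116.09 tilt [ 0.0068  0.0011 -1.    ] F [-0.9  1.3  0.9] op -0.3 shift tool m [ 0.0096 -0.0005  0.0546]
332.5339955216422 224.0958168852855
```

View pics/c3.png

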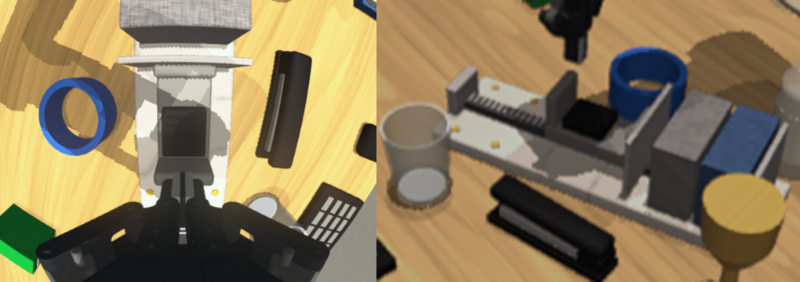

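In the wrist view, the closed fingers at (183,180) line up laterally with the paddle at (184,132). The tip needs to go about 12 mm forward, away from the lug, before it descends.

play_rows:
  commands:
    - [[0.0125,0,0,0,0,0.8,0],[0,0,0,0,0,0,0],[0,0,0.02,0,0,0,0],[0,0,0.02,0,0,0,0],[0,0,0.01,0,0,0,0],[0,0,0,0,0,0,0],[0,0,0,0,0,0,0]]

```text
t: 5.4
eef_pos: [537.7, 68.5, 276.0]
ee_rot: [[-0.434, 0.9, 0.034], [0.901, 0.435, -0.002], [-0.017, 0.03, -0.999]]
wrist_force: [-0.7, -0.6, -0.4]
opening: -0.4
```

```bash
python3 - <<'E'
from h import *
go([534.5,69,67])
s=imaging.get_image("scene");w=imaging.get_image("wrist")
wp=cv2.resize(w["pixels"],(480,360)); sp=cv2.resize(s["pixels"][170:290,250:430],(540,360),interpolation=cv2.INTER_CUBIC)
v=cv2.resize(np.hstack([wp,sp]),(800,282)); cv2.imwrite("pics/c4.png",v[:,:,::-1])
E
```

```text
t 5.4 tip [543.6  68.2 103.1] x-ang 115.75 tilt [ 0.034  -0.002  -0.9994] F [-0.7 -0.6 -0.4] op -0.4 shift tool m [ 0.0053 -0.0089  0.0357]
```

View pics/c4.png

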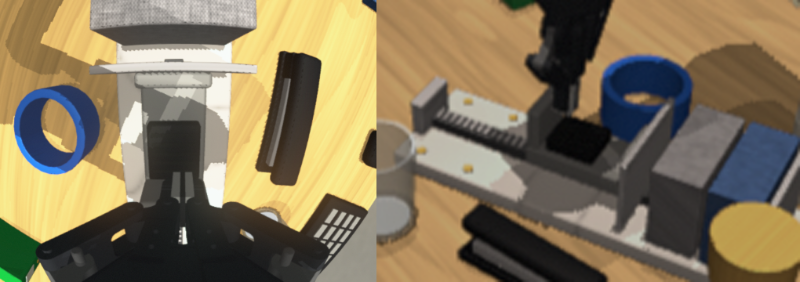

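The tip is over the trough just on the paddle side of the lug. A 2° tilt crept in, so I'll correct that before going lower.

play_rows:
  commands:
    - [[0.002,-0.0025,0,1.7,0.95,0.4,0],[0,0,0,0,0,0,0]]

```text
t: 5.7
eef_pos: [534.7, 69.3, 277.3]
ee_rot: [[-0.428, 0.904, 0.002], [0.904, 0.428, -0.0], [-0.001, 0.002, -1.0]]
wrist_force: [-0.3, -0.3, -0.2]
opening: -0.2
```

```bash
cat >> h.py <<'E'
def tilt():
    R=np.array(ctrl.sense()["ee_rot"]); print("turn deg",np.degrees(R.T@np.cross(R[:,2],[0,0,-1])).round(2))
E
python3 - <<'E'
from h import *
go([534.5,69,78]);tilt()
E
```

```text
t 5.7 tip [535.   69.2 104.3] x-ang 115.36 tilt [ 1.8e-03 -1.0e-04 -1.0e+00] F [-0.3 -0.3 -0.2] op -0.2 shift tool m [ 0.     -0.0006  0.0263]
turn deg [0.09 0.05 0.  ]
```

play_rows:
  commands:
    - [[0,0,0.008,0,0,0,0],[0,0,0.008,0,0,0,0],[0,0,0.008,0,0,0,0],[0,0,0,0,0,0,0]]

```text
t: 6.1
eef_pos: [535.0, 69.1, 251.8]
ee_rot: [[-0.429, 0.903, 0.005], [0.903, 0.429, -0.0], [-0.002, 0.004, -1.0]]
wrist_force: [-0.2, -0.4, -0.2]
opening: -0.1
```

```bash
python3 - <<'E'
from h import *
go([534.5,69,74]);tilt()
E
```

```text
t 6.1 tip [535.9  69.1  78.8] x-ang 115.39 tilt [ 5.1e-03 -3.0e-04 -1.0e+00] F [-0.2 -0.4 -0.2] op -0.1 shift tool m [ 0.0005 -0.0013  0.0048]
turn deg [0.25 0.14 0.  ]
```

play_rows:
  commands:
    - [[0,-0.001,0.003,0.25,0.15,0,0],[0,0,0.003,0,0,0,0],[0,0,0,0,0,0,0]]

```text
t: 6.4
eef_pos: [534.1, 68.6, 245.4]
ee_rot: [[-0.429, 0.903, -0.001], [0.903, 0.429, 0.0], [0.0, -0.001, -1.0]]
wrist_force: [-3.3, -0.1, 3.4]
opening: -0.3
```

play_rows:
  commands:
    - [[0,0,0.003,0,0,0,0],[0,0,0,0,0,0,0]]

```text
t: 6.6
eef_pos: [534.1, 68.6, 242.8]
ee_rot: [[-0.429, 0.903, 0.0], [0.903, 0.429, 0.0], [-0.0, 0.0, -1.0]]
wrist_force: [-1.5, -0.5, 4.3]
opening: 0.2
```

play_rows:
  commands:
    - [[0,0,0.0035,0,0,0,0],[0,0,0,0,0,0,0]]

```text
t: 6.8
eef_pos: [534.0, 68.7, 239.7]
ee_rot: [[-0.429, 0.903, 0.001], [0.903, 0.429, -0.0], [-0.0, 0.001, -1.0]]
wrist_force: [-2.2, -0.2, 5.0]
opening: 0.2
```

play_rows:
  commands:
    - [[-0.004,0,0,0,0,0,0],[-0.004,0,0,0,0,0,0],[-0.004,0,0,0,0,0,0]]

```text
t: 7.1
eef_pos: [539.1, 58.6, 240.6]
ee_rot: [[-0.43, 0.903, 0.001], [0.903, 0.43, 0.002], [0.001, 0.002, -1.0]]
wrist_force: [-2.4, 4.0, 3.8]
opening: 0.1
```

play_rows:
  commands:
    - [[-0.005,0,0.0006,0,0,0,0],[-0.005,0,0.0004,0,0,0,0],[-0.005,0,0.0004,0,0,0,0],[-0.005,0,0.0004,0,0,0,0]]

```text
t: 7.5
eef_pos: [547.8, 40.4, 239.8]
ee_rot: [[-0.43, 0.903, 0.001], [0.903, 0.43, 0.004], [0.004, 0.003, -1.0]]
wrist_force: [-3.8, 3.7, 7.0]
opening: 0.2
```

```bash
python3 - <<'E'
from h import *
go([534.5,69,67]);tilt()
t=imaging.get_image("top")
r=spotter.landmark_of(t,"push_lug");print(r[:2] and atz(t,r[0]["centre"][0]*640,r[0]["centre"][1]*480,82))
v=cv2.resize(t["pixels"][185:345,200:420],None,fx=3,fy=3,interpolation=cv2.INTER_CUBIC)
cv2.imwrite("pics/t5.png",v[:,:,::-1])
E
```

```text
t 7.5 tip [547.9  41.2  66.8] x-ang 115.47 tilt [ 0.001   0.0044 -1.    ] F [-3.8  3.7  7. ] op 0.2 shift tool m [ 0.0309 -0.0002 -0.0001]
turn deg [ 0.16 -0.2   0.  ]
[]
```

View pics/t5.png

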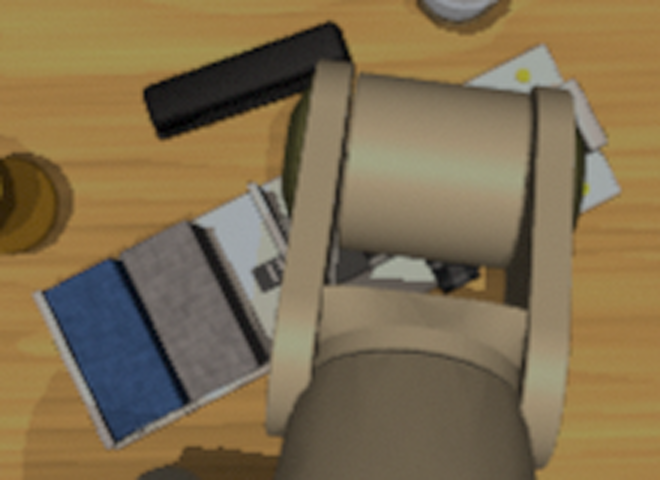

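The jaw has moved back: there is now a gap between the grey box at (180,310) and the jaw plate at (260,240). The base corners haven't moved. I'll keep pushing.

play_rows:
  commands:
    - [[-0.005,0,0.0003,0.1,-0.15,0,0],[-0.005,0,0.0003,0,-0.05,0,0],[-0.005,0,0.0003,0,-0.05,0,0],[-0.005,0,0.0003,0,-0.05,0,0],[-0.005,0,0.0003,0,-0.05,0,0],[-0.005,0,0.0003,0,-0.05,0,0]]

```text
t: 8.2
eef_pos: [561.1, 12.5, 239.6]
ee_rot: [[-0.43, 0.903, 0.003], [0.903, 0.43, -0.0], [-0.001, 0.003, -1.0]]
wrist_force: [-2.6, 3.4, 7.6]
opening: 0.2
```

```bash
python3 - <<'E'
from h import *
go([534.5,69,67]);tilt()
E
```

```text
t 8.2 tip [561.6  12.5  66.6] x-ang 115.46 tilt [ 0.0029 -0.     -1.    ] F [-2.6  3.4  7.6] op 0.2 shift tool m [ 0.0626 -0.0002 -0.0005]
turn deg [0.15 0.07 0.  ]
```

play_rows:
  commands:
    - [[-0.005,0,0.0002,0.1,0.05,0,0],[-0.005,0,0.0002,0,-0.03,0,0],[-0.005,0,0.0002,0,-0.03,0,0],[-0.004,0,0.0002,0,-0.03,0,0]]

```text
t: 8.6
eef_pos: [569.6, -5.0, 239.6]
ee_rot: [[-0.43, 0.903, 0.002], [0.903, 0.43, 0.001], [0.001, 0.002, -1.0]]
wrist_force: [-0.9, 4.1, 6.2]
opening: -0.0
```

play_rows:
  commands:
    - [[-0.004,0,0.0002,0,0,0,0],[-0.004,0,0.0002,0,-0.03,0,0]]

```text
t: 8.8
eef_pos: [573.1, -12.4, 239.7]
ee_rot: [[-0.43, 0.903, 0.001], [0.903, 0.43, 0.002], [0.001, 0.002, -1.0]]
wrist_force: [-2.8, 5.2, 6.5]
opening: -0.2
```

play_rows:
  commands:
    - [[-0.004,0,0.0002,0,0,0,0],[-0.004,0,0.0002,0,-0.03,0,0]]

```text
t: 9.0
eef_pos: [576.6, -19.7, 239.7]
ee_rot: [[-0.43, 0.903, 0.001], [0.903, 0.43, 0.003], [0.002, 0.002, -1.0]]
wrist_force: [-2.3, 3.9, 5.6]
opening: -0.1
```

play_rows:
  commands:
    - [[-0.003,0,0.0002,0,0,0,0],[-0.003,0,0.0002,0,-0.05,0,0]]

```text
t: 9.2
eef_pos: [579.2, -25.3, 239.6]
ee_rot: [[-0.43, 0.903, 0.001], [0.903, 0.43, 0.003], [0.002, 0.003, -1.0]]
wrist_force: [-1.8, 3.8, 6.8]
opening: 0.2
```

play_rows:
  commands:
    - [[-0.003,0,0.0002,0,0,0,0],[-0.003,0,0.0002,0,-0.05,0,0]]

```text
t: 9.4
eef_pos: [581.8, -30.8, 239.6]
ee_rot: [[-0.43, 0.903, 0.002], [0.903, 0.43, 0.003], [0.002, 0.003, -1.0]]
wrist_force: [-2.2, 4.0, 6.3]
opening: 0.3
```

play_rows:
  commands:
    - [[-0.003,0,0.0002,0,0,0,0],[-0.002,0,0.0002,0,-0.05,0,0]]

```text
t: 9.6
eef_pos: [584.0, -35.5, 239.7]
ee_rot: [[-0.43, 0.903, 0.002], [0.903, 0.43, 0.003], [0.002, 0.003, -1.0]]
wrist_force: [-2.8, 3.2, 6.5]
opening: 0.5
```

play_rows:
  commands:
    - [[-0.0025,0,0.0002,0,0,0,0],[-0.0025,0,0.0002,0,-0.05,0,0]]

```text
t: 9.8
eef_pos: [586.1, -40.0, 239.7]
ee_rot: [[-0.43, 0.903, 0.002], [0.903, 0.43, 0.004], [0.003, 0.003, -1.0]]
wrist_force: [-2.9, 4.7, 6.3]
opening: 0.3
```

play_rows:
  commands:
    - [[-0.0025,0,0.0002,0,0,0,0],[-0.0025,0,0.0002,0,-0.05,0,0]]

```text
t: 10.0
eef_pos: [587.4, -42.5, 239.6]
ee_rot: [[-0.43, 0.903, -0.002], [0.903, 0.43, 0.01], [0.01, 0.003, -1.0]]
wrist_force: [-8.5, 21.3, 15.4]
opening: -0.2
```

```bash
python3 - <<'E'
from h import *
go([534.5,69,67]);tilt()
s=imaging.get_image("scene")
for n in("push_lug","release_top","bookend","jaw_plate"):
  r=spotter.landmark_of(s,n);print(n,[(q["conf"],np.multiply(q["centre"],[640,480]).round(1)) for q in r[:1]])
v=cv2.resize(s["pixels"][160:320,220:440],None,fx=3.5,fy=3.5,interpolation=cv2.INTER_CUBIC)
cv2.imwrite("pics/s6.png",v[:,:,::-1])
E
```

```text
t 10.0 tip [587.  -40.8  66.7] x-ang 115.47 tilt [-0.0021  0.0102 -0.9999] F [-8.5 21.3 15.4] op -0.2 shift tool m [ 0.1217 -0.0002  0.0009]
turn deg [ 0.14 -0.58  0.  ]
push_lug [(0.71, array([283.8, 203.3]))]
release_top [(0.47, array([295.8, 210.8]))]
bookend [(0.57, array([345.4, 254.8]))]
jaw_plate [(0.75, array([318. , 221.1]))]
```

View pics/s6.png

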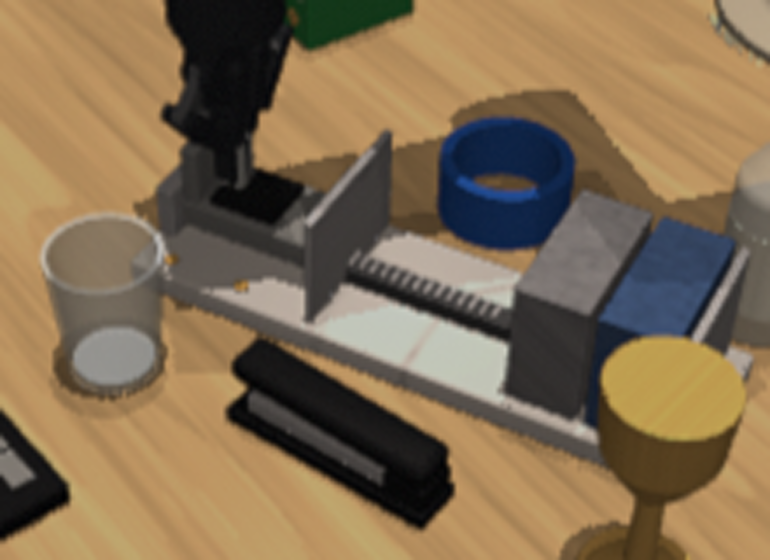

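The jaw is at its stop: force rose from about 5 N to 22 N and the carriage now butts the end block. I'll ease off slightly and lift straight up.

play_rows:
  commands:
    - [[0.0005,0,-0.002,0,0,0,0],[0.0005,0,-0.004,0,0,0,0],[0.0005,0,-0.006,0,0,0,0],[0,0,-0.008,0,0,0,0]]

```text
t: 10.65
eef_pos: [587.0, -42.0, 260.0]
ee_rot: [[-0.431, 0.902, -0.002], [0.902, 0.431, 0.008], [0.008, 0.001, -1.0]]
wrist_force: [-0.2, -0.1, -0.6]
opening: -0.0
```

play_rows:
  commands:
    - [[0.003,0,-0.02,0,0,0,0],[0,0,-0.03,0,0,0,0],[0,0,-0.04,0,0,0,0],[0,0,-0.04,0,0,0,0],[0,0,-0.04,0,0,0,0],[0,0,0,0,0,0,0]]

```text
t: 11.25
eef_pos: [585.7, -41.8, 438.3]
ee_rot: [[-0.429, 0.903, -0.004], [0.903, 0.429, 0.008], [0.009, -0.0, -1.0]]
wrist_force: [-0.6, 0.8, -0.6]
opening: 0.1
```

```bash
python3 - <<'E'
from h import *
go([534.5,69,67])
s=imaging.get_image("scene");t=imaging.get_image("top")
Z=dict(release_top=74,push_lug=82,jaw_plate=63,bookend=0,tape_roll_mid=24,pen_cup_mid=47,stapler_mid=26,goblet_mid=80,swatch_box_b_mid=66)
for n,z in Z.items():
    o=[]
    for im in (s,t):
        r=spotter.landmark_of(im,n)
        o.append(atz(im,r[0]["centre"][0]*640,r[0]["centre"][1]*480,z)[:2].round(1).tolist() if r else None)
    print(n,o)
v=cv2.resize(s["pixels"][160:320,220:440],None,fx=3.5,fy=3.5,interpolation=cv2.INTER_CUBIC)
cv2.imwrite("pics/s7.png",v[:,:,::-1])
E
```

```text
t 11.25 tip [585.  -40.5 265.3] x-ang 115.41 tilt [-0.0041  0.0079 -1.    ] F [-0.6  0.8 -0.6] op 0.1 shift tool m [0.1188 0.0014 0.1994]
release_top [[581.4, -25.1], [573.8, -19.0]]
push_lug [[593.7, -47.7], [589.3, -46.5]]
jaw_plate [[554.3, 36.5], [541.6, 45.2]]
bookend [[522.7, 103.2], [522.0, 99.9]]
tape_roll_mid [[415.7, 30.4], [402.9, 22.2]]
pen_cup_mid [[709.0, -4.0], [709.4, 4.9]]
stapler_mid [[640.4, 152.9], [631.4, 154.3]]
goblet_mid [[561.3, 323.0], [553.4, 332.1]]
swatch_box_b_mid [[476.9, 179.3], [479.2, 186.0]]
```

View pics/s7.png

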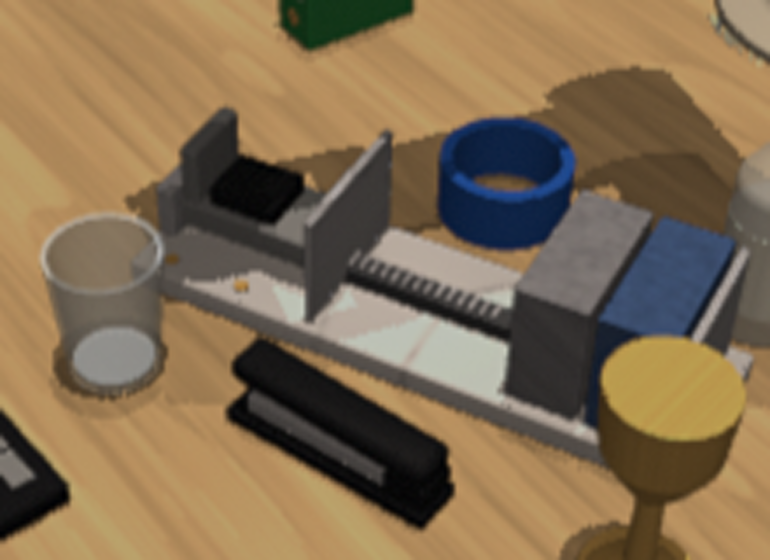

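The paddle is back up (proud at (258,188)), the jaw plate hasn't moved since the push at the stop, and nothing else has been disturbed. Handing in.

```bash
python3 -c "
from h import *
order.hand_in()"
```

```text
the job is handed in; nothing more can be done
```

I pressed the release paddle about 7 mm down with the closed fingertips and pushed the lug, sliding the jaw back to its end stop. I then eased off and lifted clear, and handed the job in at about 11 s of the 35 s allowed. No verdict came back.

- **At the stop:** the sideways push stayed around 4–6 N while the jaw slid. It rose to about 23 N on contact with the stop, briefly above the 18 N that can drag the bookend. I saw no drag: the network's bookend position changed by under 4 mm, and the base looks unmoved in the pictures.
- **Final picture:** the paddle is up, the jaw is against the end block, and the sample boxes and the neighbouring items look unmoved. The gripper is well clear, with the force reading near zero.
- **Disagreements and gaps:** the network's last positions mostly agreed with the first ones to within 5 mm; the tape roll was off by up to 8 mm, and its two camera views disagreed. I took that as detection noise, since the roll looks unmoved in the pictures. I did not re-measure the water bottle or the blue box with the network, and only checked them by eye.
- **Jaw value:** it could not be read directly. I judged the jaw home from the force jump and the picture.

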